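Slide the parts box home between freshly glued rails and turn the keeper behind it

TASK

The two side rails of the plywood lane have only just been glued on, so push the yellow parts box with the fingers along the lane until it rests against the end stop, and let neither the box nor the robot touch either rail. Then push the wooden keeper round by its peg until it stands square across the lane behind the box. Do not lift or tip the box, and leave the things standing round about where they are.

Things in the scene. Friction and masses are not known exactly. Their poses are not given: they have to be found in the camera images.
- lane_board: plywood board fixed on the bench, 9 mm thick, reaching x = -145 to +141 mm, y = -106 to +106 mm of its frame, with an ear under the keeper (x = -34 to +26, y to +137 mm). Origin on its underside, on the lane's centre line. +x points down the lane to the end stop, +y to the lane's left, z up. The lane is the strip between the rails, 176 mm wide (y = -88 to +88 mm), open at its near (-x) end.
- rail_left: softwood guide rail on the lane's left, just glued: 265 mm long, 16 mm wide, 18 mm high, its top 27 mm above the bench. Origin at the centre of its underside, on the board; axes as the board's. Its inner face lies at y = +88 mm of the board. Must not be touched.
- rail_right: the same rail on the lane's right; its inner face lies at y = -88 mm of the board. Must not be touched.
- end_stop: wooden cross bar screwed on the far end of the board, 20 mm thick, 208 mm wide, 40 mm high (top 49 mm above the bench). Origin at the foot of its near face, in the middle, at x = +120 mm of the board; the box shall rest against this face. May be touched by the box.
- parts_box: closed yellow lidded box, loose, 0.15-0.3 kg, 149 mm (its x, across the lane, +x to board +y) by 105 mm (its y, +y to board -x) by 50 mm high. Stands on the board at the lane's near end, within 4 mm of centre, 0.06 rad askew. Origin: centre of underside, 53 mm from near, 52 from far face; home at board x = +68 mm. Slides at 1-2 N; turns if pushed off-centre, squares up to two spread fingertips.
- keeper (a joint): angle (rad) of the keeper, a wooden bar 78 mm long from its pivot, 18 wide, lying 31 to 45 mm above the bench (4 mm above the left rail's top). 0: points back (board -x), left of the lane. Grows counter-clockwise from above to 1.57 (stop): points to board -y, square across the lane, its face at board x = +5 mm. About 1 N at the peg turns it; no spring, stays where left. Starts at 0 to 0.3.
- keeper_peg (a point): centre of the upright wooden peg on the free end of the keeper, 14 mm in diameter, 68 mm from the pivot axis, rising from the bar's top (45 mm above the bench) to 81 mm; this point is at its top.
- keeper_pivot (a point): point on the keeper's upright pivot axis at the height of the bar's top; at x = -4, y = +120 mm of the board. Does not move on the board.
- glue_bottle: cream wood-glue bottle with red cap, 57 mm across, 186 mm high, stands loose right of the lane. Bystander. Origin under its centre.
- offcut: softwood offcut 45x75x24 mm, loose, left of the lane beside the board. Bystander. Origin under its centre, long axis y.
- tape_measure: tape measure 34x83x64 mm, loose, left of the lane. Bystander. Origin under its centre.
- masking_tape: roll of masking tape lying flat, 86 mm across, 25 mm high, loose, left of the lane, nearer the robot. Bystander. Origin under its centre.
Mind the look-alikes: they are no part of the job. Leave any red look-alike of the parts_box alone.

How it is judged (in metres and radians):
On the way, in this order (a step that is already met when the one before it is completed fails the run):
1. the box is home against the end stop, the keeper still open (x of parts_box in the frame of lane_board above 0.062 m and z of parts_box in the frame of lane_board below 0.013 m and angle between the x axis of parts_box and the y axis of lane_board, either way round below 0.12 rad and value of joint keeper below 1.2 rad), for 0.2 s.
2. the keeper stands across the lane behind the box (x of parts_box in the frame of lane_board above 0.062 m and z of parts_box in the frame of lane_board below 0.013 m and angle between the x axis of parts_box and the y axis of lane_board, either way round below 0.12 rad and value of joint keeper above 1.4 rad), for 0.2 s.
At the end, for the whole second after the job is handed in: The box stands flat on the board within 6 mm of the end stop and within 0.12 rad of square to the lane, the keeper is turned to at least 1.4 rad (square across the lane is 1.57), and both are at rest (all of step 2 and linear speed of parts_box below 0.01 m/s and velocity of joint keeper between -0.05 and 0.05 rad/s); the robot touches nothing.
It fails at once if something touches the left rail (contact force between rail_left and anything else above 0.2 N).
It fails at once if something touches the right rail (contact force between rail_right and anything else above 0.2 N).
It fails at once if the box is lifted or tipped (z of parts_box in the frame of lane_board above 0.018 m or angle between parts_box's own z axis and vertical above 0.1 rad).
It fails at once if a bystander is disturbed (moved over 15 mm) (distance of any of glue_bottle, offcut, tape_measure, masking_tape from where it was at the start of the episode above 0.015 m).
It also fails if it takes over 58 s, if anything falls off the work surface, if the arm or the gripper's body presses on something with over 40 N, if the wrist force passes 120 N, or if a joint passes its speed limit or range.

ROBOT

A 6-joint arm with a two-finger parallel gripper is mounted at the origin on the work surface; the furniture and walls round the work are solid. World frame = base frame: x ahead of the robot, y to its left, z up, the work surface at z = 0. Lengths are in mm, angles in rad, forces in N, time in s.
With the tool pointing down it reaches from about 275 to 750 mm from the base axis. Payload 10.2 kg.
Tool frame: the origin (TCP) lies on the centre line of the jaws, within the pads' length; the fingertips stand 25 mm ahead of it and the grasp point (between the pads) lies 6 mm ahead of it; z points along the fingers, y is the line along which they close (so a half turn about z gives the same grasp; the last joint's range is limited). The gripper opens to 88 mm and grips with 3 to 60 N. Pads are 18 mm wide; open, the fingers measure 123 mm over their backs; the gripper's body (75 mm by 187 mm) begins 45 mm behind the grasp point.
Start: joints at [1.006, 0.313, 1.498, -0, 1.331, -0.223], TCP at [175.984, 494.632, 225.62] pointing down, gripper open.
Joint ranges: [-2.94, 2.94], [-0.97, 2.17], [0.19, 2.56], [-1.23, 4.37], [0.02, 3.11], [-2.88, 2.88]. Speed limits (rad/s): [2.39, 2.39, 3.01, 3.14, 3.14, 3.14].

INTERFACE

Orientations are given as a unit quaternion [x, y, z, w].
In Python, from workcell import * gives the robot as it stands. The module is installed in compiled form; this text tells all that it offers.
- The arm moves only by the tool send_rows, never from a script. Its arguments are lists of equal length, an entry for each row: "translation": the shift along the tool's x, y, z in m, a list of three; "spin": the turn about the tool's z in degrees. A call has 1 to 20 rows; each row shifts and turns the commanded pose from where the row before left it, along the tool's axes as they then stand; what a row does not reach is not made up. A row lasts 1/12 s, in which the tool goes at most 41.7 mm and 7.16 degrees, less where a joint would pass 70% of its speed; a pose out of reach is approached as far as the arm can. A call is refused whole if a number of a shift passes 0.0417 or a number of a turn 7.16, either way. A call with a gripper value outside its range is refused whole. "hand" is the finger opening in m, from 0 to 0.0881, set as the call begins (left out, the last holds). The fingers move at their own pace and stop on an object; "force" is the grip in N (left out, the last holds). Time passes only in rows, so rows that do not move let the fingers close. It gives the time, the measured TCP pose, the force, the opening and the grip force at its end, in the units of the state.
- get_obs(): the state, without advancing time (a new reading comes with each control period).
- grab_frame(name): name is "scene" or "top" or "wrist"; returns a dict with "pixels" (384x512x3 uint8, red, green, blue), "mtx" (3x3 intrinsics, pixels), "distortion" ([k1, k2, p1, p2, k3] as OpenCV has them; the pictures are not rectified), "rvec" (rotation vector, rad) and "tvec" (3), from world to camera coordinates, as OpenCV has them. Camera axes: x right, y down, z forward; pixel columns grow to the right and rows downward; lengths in mm; the calibration is good to about 2 mm. A picture is of the moment at which its call begins. There is no depth.
- hand_in(): hands the job in; it is judged then, once.
The state is a dict: "t": time; "joint_pos": joint angles; "dq": joint speeds; "tau": joint torques, N m; "tcp_pos": TCP position; "orientation": TCP orientation; "ft_force": force on the tool from outside, world axes, zero at the start; "ft_torque": the same for the moment, N m; "grip_width": opening from 0.0 (shut) to 1.0 (fully open); "grip_force": force on a finger pad.
Only numpy, scipy, OpenCV 4.12 (cv2) and the standard library are available. Lean on these libraries where they do the work, as an engineer would, in place of code of your own. Each camera call takes 0.05 s, during which the arm holds its last target. There are 200 camera calls.

## Working session

There is one attempt and no reset: what is moved stays moved. The work goes in short steps, Python scripts to look and compute and a tool call to move; the robot and the scene stay as the last step left them, time stands still between calls to the robot, and variables do not carry over. Pictures are saved under pics/ and viewed, at most 10 in all, crops included, and the job is handed in when it is done.

Besides the shell and the picture viewer there is one more tool, called as name(argument=value, ...) on one line, values as JSON. send_rows: Moves the arm, as the interface text tells. Its arguments: {"type":"object","properties":{"translation":{"type":"array"},"spin":{"type":"array"},"hand":{"type":"number"},"force":{"type":"number"}},"required":["translation","spin"]}

```bash
mkdir -p pics; cat > h.py <<'E'
from workcell import *
import numpy as np, cv2, pickle
def snap(n):
    f=grab_frame(n); pickle.dump(f,open(f'{n}.pkl','wb')); return f
def load(n): return pickle.load(open(f'{n}.pkl','rb'))
def ray(f,pts,z):
    K=np.array(f['mtx'],float);d=np.array(f['distortion'],float)
    R=cv2.Rodrigues(np.array(f['rvec'],float))[0];t=np.array(f['tvec'],float).ravel()
    u=cv2.undistortPoints(np.array(pts,float).reshape(-1,1,2),K,d).reshape(-1,2)
    D=np.c_[u,np.ones(len(u))]@R; C=-R.T@t
    z=np.broadcast_to(z,len(u))
    return C+D*((z-C[2])/D[:,2])[:,None]
def proj(f,P):
    return cv2.projectPoints(np.array(P,float).reshape(-1,1,3),np.array(f['rvec'],float),np.array(f['tvec'],float),np.array(f['mtx'],float),np.array(f['distortion'],float))[0].reshape(-1,2)
E
python3 - <<'E'
from h import *
ims=[snap(n)['pixels'] for n in('scene','top')]
for n,i in zip(('scene','top'),ims):
    cv2.imwrite(f'pics/{n}0.png',cv2.resize(i[...,::-1],(800,600),interpolation=cv2.INTER_CUBIC))
o=get_obs();print(o)
E
```

```text
{'t': 0.1, 'joint_pos': array([ 1.00560073e+00,  3.13369724e-01,  1.49829729e+00, -1.90700394e-05,
        1.33101094e+00, -2.23394791e-01]), 'dq': array([-0.00116075, -0.00074081, -0.00121135, -0.00078051, -0.00010369,
        0.00042157]), 'tau': array([ 2.38691588e-03, -4.02815259e+01, -2.52642292e+01,  6.95928256e-02,
        3.42330581e-02, -9.47947478e-05]), 'tcp_pos': array([175.86656491, 494.43807045, 225.15478175]), 'orientation': array([ 1.70067445e-01,  9.85432276e-01, -5.04568097e-04, -1.99912439e-04]), 'ft_force': array([ 0.27005366, -0.16364427, -0.05906031]), 'ft_torque': array([-0.02138863,  0.01739362, -0.02669533]), 'grip_force': 0.0, 'grip_width': 1.0008635154691392}
```

View pics/top0.png

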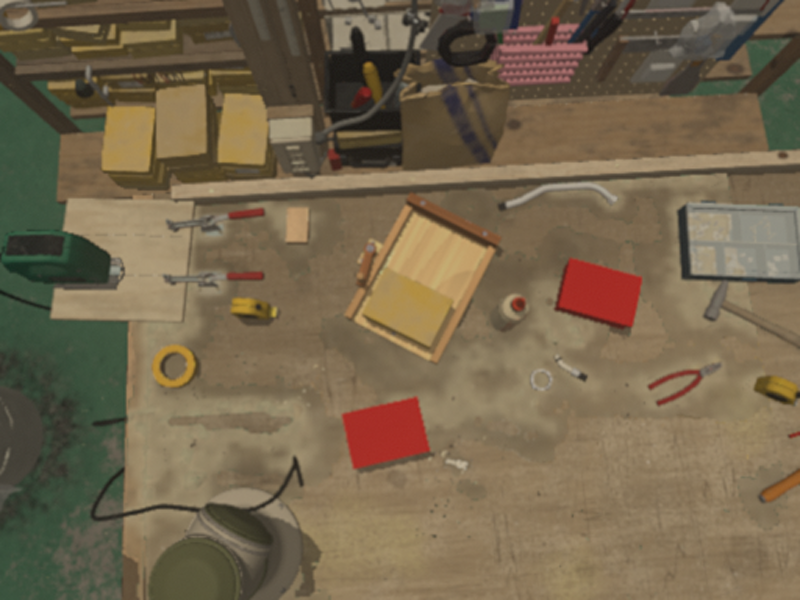

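View pics/scene0.png

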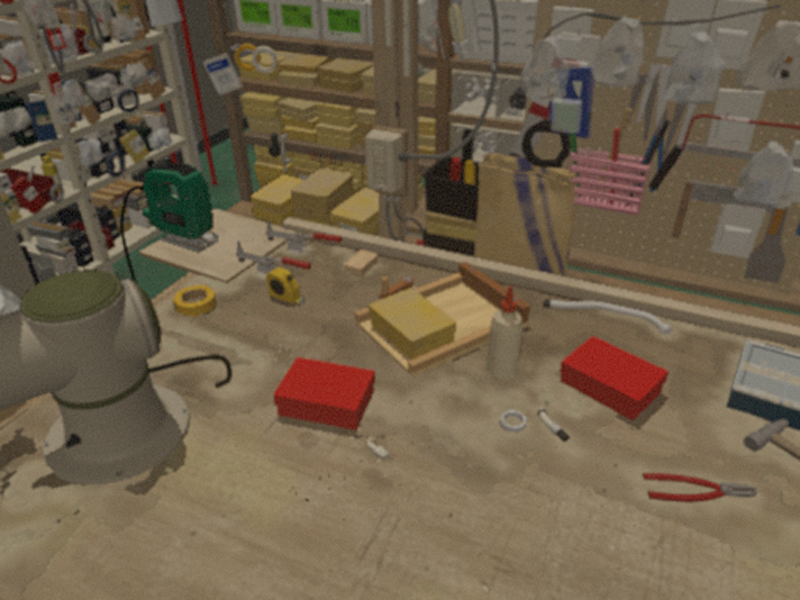

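Top view (800x600 scale): the lane is at (425,275) with the yellow box at (408,308). The keeper and peg are at (368,262), the end stop at (455,218), and the glue bottle at (513,308). Candidates for the box are yellow (408,308), red (385,433), red (600,292) and the yellow shelf boxes at (130,140). I choose the yellow one in the lane and check it in a close crop.

```bash
python3 - <<'E'
from h import *
f=load('top');im=f['pixels'][115:240,210:350]
cv2.imwrite('pics/crop1.png',cv2.resize(im[...,::-1],None,fx=5,fy=4.8,interpolation=cv2.INTER_CUBIC) if 0 else cv2.resize(im[...,::-1],None,fx=4.8,fy=4.8,interpolation=cv2.INTER_CUBIC))
print(proj(f,[[0,0,0],[300,0,0],[0,300,0],[176,494,200]])*800/512)
print(ray(f,np.array([[425,275],[513,320]])*.64,0), f['rvec'],f['tvec'],f['mtx'])
E
```

```text
[[242.26230009 549.17801507]
 [240.37393038 389.5393843 ]
 [ 84.0761495  558.71182125]
 [-93.58146815 476.25873589]]
[[ 510.89301849 -383.05493098    0.        ]
 [ 405.37935462 -554.20783996    0.        ]] [ 2.04526152 -2.17914424  0.21936055] [-285.56536903  454.99101512 1109.97674964] [[377.94425156   0.         251.92033739]
 [  0.         377.94425156 197.12712811]
 [  0.           0.           1.        ]]
```

View pics/crop1.png

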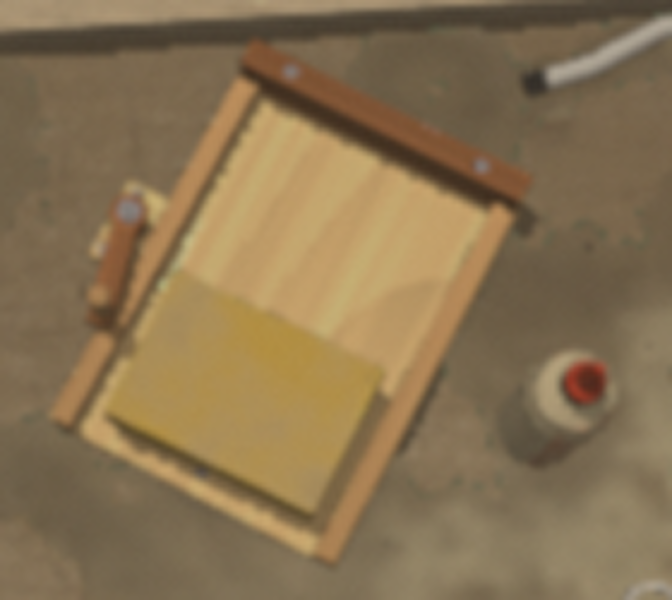

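Crop: the yellow box stands at the lane's near end, its lid corners at (185,268), (383,368), (310,515) and (107,413). The keeper pivot screw is at (129,210), the peg top at (97,297), and the stop screws at (291,72) and (481,166). Next I fit the model.

```bash
cat > fit.py <<'E'
from h import *
from scipy.optimize import least_squares
f=load('top')
px=lambda p:np.array(p,float)/4.8+[210,115]
def W(b,P):
    P=np.array(P,float);c,s=np.cos(b[2]),np.sin(b[2])
    return np.c_[b[0]+c*P[:,0]-s*P[:,1],b[1]+s*P[:,0]+c*P[:,1],P[:,2]]
B=[[-145,104,27],[-145,-104,27],[140,104,49],[140,-104,49],[-4,120,45],[120,104,49],[120,-104,49]]
I=px([[52,415],[338,562],[255,42],[531,180],[129,210],[243,66],[520,203]])
r=least_squares(lambda b:(proj(f,W(b,B))-I).ravel(),[500,-380,-.5],loss='soft_l1',x_scale=[10,10,.1])
b=r.x;print('board',b,np.round((proj(f,W(b,B))-I),1).tolist())
def lb(P):P=P[:,:2]-b[:2];c,s=np.cos(b[2]),np.sin(b[2]);return np.c_[c*P[:,0]+s*P[:,1],-s*P[:,0]+c*P[:,1]]
box=lb(ray(f,px([[185,268],[383,368],[310,515],[107,413]]),59));print('box corners',box.round(1),box.mean(0))
print('sizes',np.linalg.norm(np.diff(box[[0,1,2,3,0]],axis=0),axis=1))
peg=lb(ray(f,px([[98,296]]),81));print('peg',peg,peg-[-4,120])
print('innner rails near', lb(ray(f,px([[75,430],[318,558]]),27)))
R=cv2.Rodrigues(f['rvec'])[0];print('cam',lb((-R.T@f['tvec'])[None]))
E
python3 fit.py; python3 -c "
from h import *
f=load('top');print(ray(f,np.array([[540,455]])/4.8+[210,115],0),ray(f,np.array([[585,380]])/4.8+[210,115],186))"
```

```text
board [ 500.62906879 -379.43231649   -0.55020048] [[-0.6, 0.4], [-0.5, 1.0], [-0.2, -0.9], [1.3, -0.6], [0.2, 0.5], [-0.6, -0.7], [0.8, 0.1]]
box corners [[ -23.7   68.6]
 [ -23.1  -72.8]
 [-127.9  -74.8]
 [-130.1   67.6]] [-76.21268301  -2.85471208]
sizes [141.3977035  104.7901585  142.42081229 106.36943243]
peg [[-70.48110376 104.98298142]] [[-66.48110376 -15.01701858]]
innner rails near [[-144.86794943   85.12892381]
 [-145.2351144   -91.38775068]]
cam [[-295.3184089  -94.2184035]]
[[ 390.58103923 -534.18470909    0.        ]] [[ 401.18313083 -527.4528665   186.        ]]
```

send_rows(translation=[[0,0,0],[0,0,0],[-0.033,-0.018,0],[-0.033,-0.018,0],[-0.033,-0.018,0],[-0.033,-0.018,0],[-0.033,-0.018,0],[-0.033,-0.018,0],[-0.033,-0.018,0],[-0.033,-0.018,0],[-0.033,-0.018,0],[-0.033,-0.018,0],[-0.033,-0.018,0],[-0.033,-0.018,0]], spin=[6,5.9,0,0,0,0,0,0,0,0,0,0,0,0])

```text
t: 1.27
tcp_pos: [401.3, 101.8, 225.6]
orientation: [0.271, 0.962, 0.0, -0.0]
ft_force: [0.4, 0.1, 0.2]
grip_width: 1.0
grip_force: 0.0
```

send_rows(translation=[[-0.0147,-0.0325,0],[-0.0147,-0.0325,0],[-0.0147,-0.0325,0],[-0.0147,-0.0325,0],[-0.0147,-0.0325,0],[-0.0147,-0.0325,0],[-0.0147,-0.0325,0],[-0.0147,-0.0325,0],[-0.0147,-0.0325,0],[-0.0147,-0.0325,0],[-0.0147,-0.0325,0],[0,0,0],[0,0,0]], spin=[0,0,0,0,0,0,0,0,0,0,0,0,0])

```text
t: 2.35
tcp_pos: [351.6, -286.5, 225.0]
orientation: [0.272, 0.962, 0.0, -0.001]
ft_force: [-0.6, 0.3, 0.3]
grip_width: 0.997
grip_force: 0.0
```

```bash
cat >> h.py <<'E'
from scipy.spatial.transform import Rotation as Ro
try: b=np.load('b.npy')
except Exception: b=np.array([500.63,-379.43,-.5502])
def lb(P):P=np.atleast_2d(P)[:,:2]-b[:2];c,s=np.cos(b[2]),np.sin(b[2]);return np.c_[c*P[:,0]+s*P[:,1],-s*P[:,0]+c*P[:,1]]
def st():
    o=get_obs();R=Ro.from_quat(o['orientation']).as_matrix()
    print('t',o['t'],'board xy',lb(o['tcp_pos']).round(1),'z',o['tcp_pos'][2].round(1),'yaw err deg',np.degrees(np.arctan2(-R[1,0],-R[0,0])-b[2]).round(2),'F',(Ro.from_euler('z',-b[2]).as_matrix()@o['ft_force']).round(2),'grip',o['grip_width'],'q',o['joint_pos'].round(2))
E
python3 - <<'E'
from h import *
st()
f=snap('wrist');cv2.imwrite('pics/w1.png',cv2.resize(f['pixels'][...,::-1],(800,600),interpolation=cv2.INTER_CUBIC))
E
```

```text
t 2.35 board xy [[-175.6    1.2]] z 225.0 yaw err deg -0.1 F [-0.7  -0.05  0.27] grip 0.9973286952622977 q [-0.94  0.16  1.7   0.    1.29 -1.96]
```

View pics/w1.png

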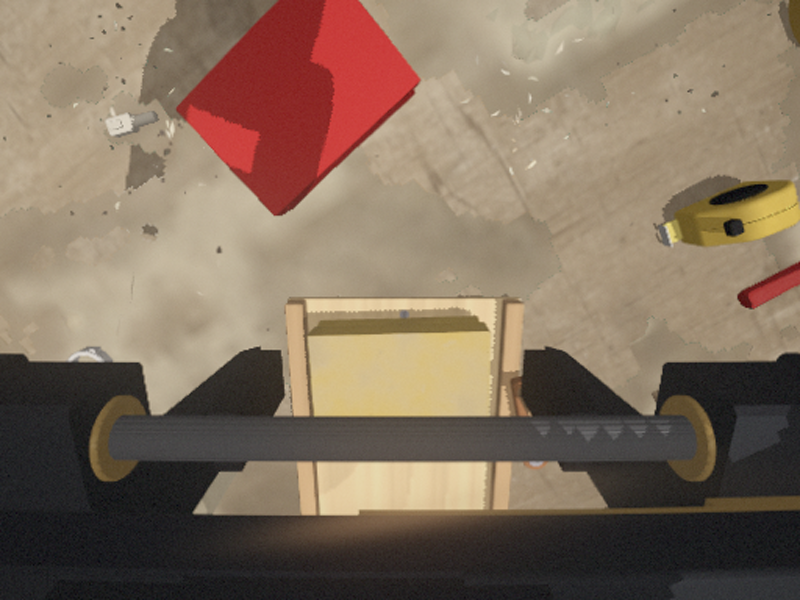

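Wrist view (800x600): board near edge at row ~298, right rail at columns 287-305, left rail at 503-522. The near edge of the box lid runs from (308,334) to (490,331), and the red look-alike is behind, with its tip at (280,215).

```bash
python3 - <<'E'
from h import *
f=load('wrist');p=lambda q:np.array(q,float)*.64
print('rail inner near/far z27',lb(ray(f,p([[305,300],[318,512],[503,300],[491,512]]),[27]*4)).round(1).tolist())
print('rail outer near',lb(ray(f,p([[287,300],[522,300]]),27)).round(1).tolist())
print('box lid near',lb(ray(f,p([[308,334],[490,331]]),59)).round(1).tolist())
print('box bottom near',lb(ray(f,p([[317,320],[477,316]]),9)).round(1).tolist())
print('red',lb(ray(f,p([[280,212],[417,88]]),50)).round(1).tolist())
E
```

```text
rail inner near/far z27 [[-147.5, -82.1], [70.7, -82.9], [-147.1, 87.8], [71.3, 89.3]]
rail outer near [[-147.6, -97.6], [-147.1, 104.2]]
box lid near [[-127.9, -73.9], [-130.1, 71.1]]
box bottom near [[-123.9, -76.4], [-127.3, 69.3]]
red [[-223.0, -91.7], [-309.7, 12.2]]
```

send_rows(translation=[[0,-0.001,0.034],[0,0,0.034],[0,0,0.034],[0,0,0.034],[0,0,0.032],[-0.008,0,0],[-0.008,0,0],[-0.006,0,0],[-0.004,0,0],[-0.004,0,0],[-0.004,0,0],[-0.004,0,0],[-0.004,0,0],[-0.004,0,0],[-0.004,0,0],[-0.004,0,0],[-0.004,0,0],[0,0,0]], spin=[0,0,0,0,0,0,0,0,0,0,0,0,0,0,0,0,0,0], hand=0.088)

```text
t: 3.9
tcp_pos: [401.6, -317.3, 57.6]
orientation: [0.271, 0.963, -0.0, 0.0]
ft_force: [0.9, -0.2, 0.6]
grip_width: 0.996
grip_force: 0.0
```

```bash
python3 - <<'E'
from h import *
st()
f=snap('top');cv2.imwrite('pics/t2.png',cv2.resize(f['pixels'][115:240,210:350][...,::-1],None,fx=4.8,fy=4.8,interpolation=cv2.INTER_CUBIC))
f=snap('wrist');cv2.imwrite('pics/w2.png',cv2.resize(f['pixels'][...,::-1],(800,600),interpolation=cv2.INTER_CUBIC))
E
```

```text
t 3.9 board xy [[-117.     1.2]] z 57.6 yaw err deg 0.05 F [0.84 0.33 0.63] grip 0.996218380114668 q [-0.9   0.49  1.73  0.    0.92 -1.92]
```

View pics/t2.png

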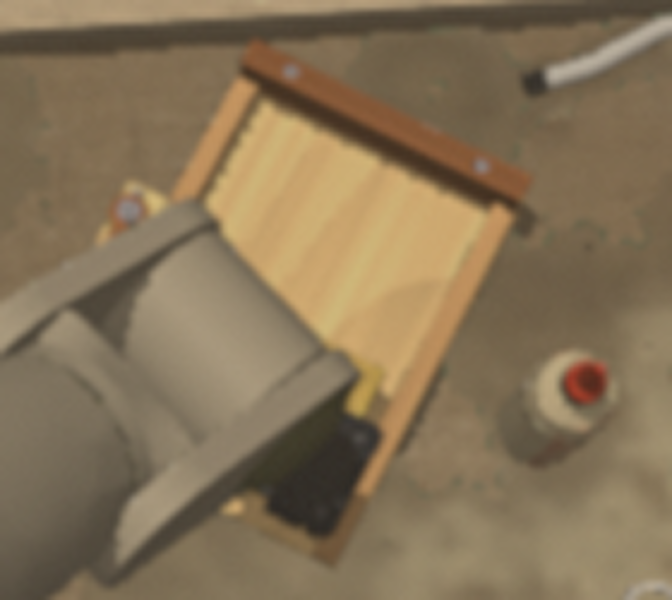

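Top view: the arm hides most of the box, with only its far-right corner showing at (383,365). I check the contact in the wrist view.

View pics/w2.png

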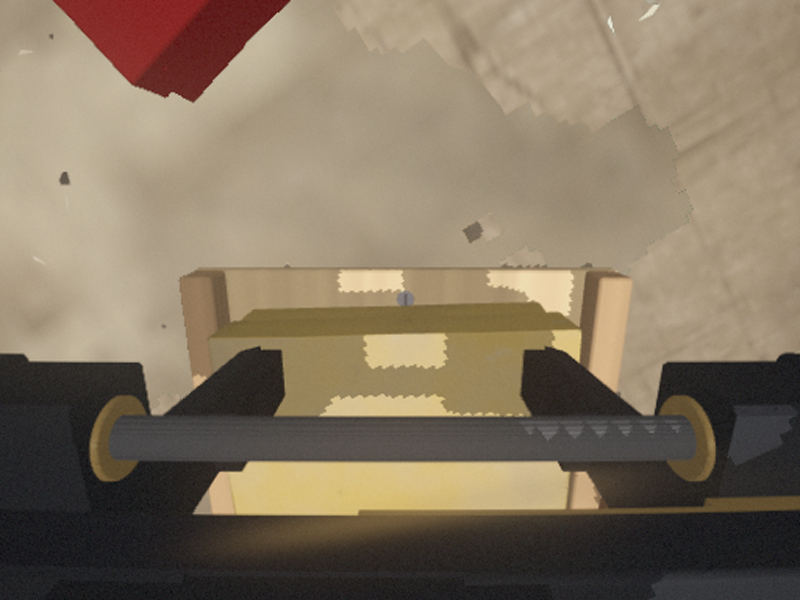

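```bash
python3 - <<'E'
from h import *
f=load('wrist');o=get_obs();T=o['tcp_pos'];R=Ro.from_quat(o['orientation']).as_matrix()
Rc=cv2.Rodrigues(f['rvec'])[0];C=-Rc.T@f['tvec'];print('cam',lb(C),C[2],'axis in board',Ro.from_euler('z',-b[2]).apply(Rc[2]))
P=[T+R@np.array(v) for v in ([0,0,25],[0,44,25],[0,61,25],[0,-44,25],[0,61,-40],[0,50,-40],[0,-61,-40],[9,44,25])]
print((proj(f,P)/.64).round(0).tolist())
p=lambda q:np.array(q,float)*.64
print('lid near',lb(ray(f,p([[212,338],[580,328]]),59)).round(1).tolist(),'bottom',lb(ray(f,p([[270,308],[545,303]]),9)).round(1).tolist())
print('rail inner',lb(ray(f,p([[228,272],[584,272]]),27)).round(1).tolist(),'outer',lb(ray(f,p([[181,278],[630,278]]),27)).round(1).tolist())
E
```

```text
cam [[-183.55537035    1.00591858]] 216.04931673372218 axis in board [ 2.58947599e-01  7.65737847e-05 -9.65891368e-01]
[[403.0, 337.0], [500.0, 337.0], [537.0, 336.0], [305.0, 337.0], [601.0, 408.0], [565.0, 408.0], [205.0, 408.0], [501.0, 318.0]]
lid near [[-126.5, -72.8], [-130.7, 69.8]] bottom [[-124.4, -65.1], [-127.0, 72.6]]
rail inner [[-146.3, -77.0], [-146.4, 82.8]] outer [[-143.6, -98.8], [-143.7, 104.1]]
```

The wrist view leaves it unclear: the lid's near edge is at rows 338-328, apparently unmoved, and the fingers show in front of the lid. A side look from the scene camera should settle it.

```bash
python3 - <<'E'
from h import *
f=snap('scene');o=get_obs();T=o['tcp_pos'];R=Ro.from_quat(o['orientation']).as_matrix()
P=[T+R@np.array(v) for v in ([0,0,25],[0,44,25],[0,61,25],[0,-44,25],[0,-61,25],[0,0,0],[0,-44,0],[0,-61,0])]
q=proj(f,P);print(((q-[200,130])*5).round(0).tolist())
cv2.imwrite('pics/s2.png',cv2.resize(f['pixels'][130:250,200:350][...,::-1],None,fx=5,fy=5,interpolation=cv2.INTER_CUBIC))
f=load('wrist');print(lb(ray(f,np.array([[283,350]]*3)*.64,[32,60,70])))
E
```

```text
[[254.0, 409.0], [216.0, 375.0], [201.0, 361.0], [295.0, 446.0], [311.0, 461.0], [254.0, 376.0], [295.0, 412.0], [311.0, 426.0]]
[[-110.94833339  -53.38986744]
 [-121.99426972  -45.11446585]
 [-125.93924698  -42.15896528]]
```

View pics/s2.png

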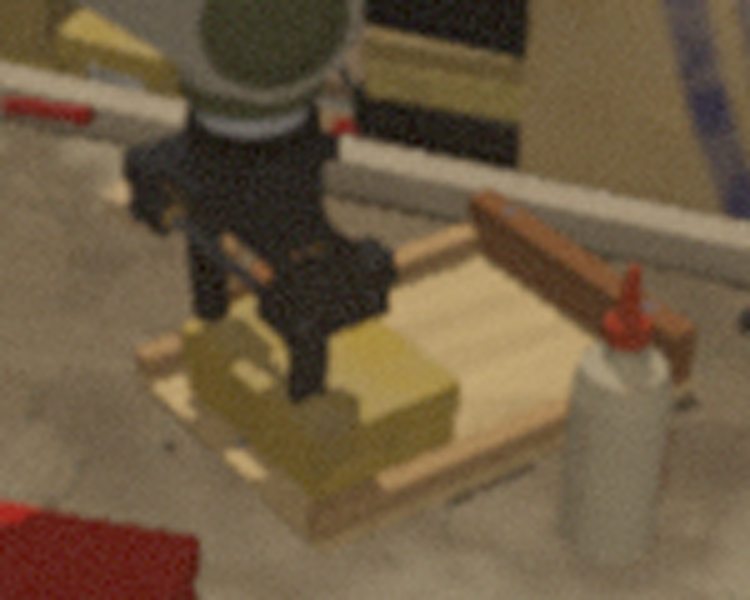

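The scene crop shows the fingertips, (305,398) and (210,315), standing above the box lid. They are about 39 mm higher than the stated tip geometry and nothing has been touched. I retreat clear of the box, go lower and look again.

send_rows(translation=[[0.015,0,0],[0.015,0,0],[0.015,0,0],[0.01,0,0],[0,0,0.01],[0,0,0.01],[0,0,0],[0,0,0]], spin=[0,0,0,0,0,0,0,0])

```text
t: 4.72
tcp_pos: [353.9, -287.9, 37.6]
orientation: [0.271, 0.962, 0.0, -0.0]
ft_force: [-0.0, -0.1, 0.5]
grip_width: 0.997
grip_force: 0.0
```

```bash
python3 - <<'E'
from h import *
st()
f=snap('scene');o=get_obs();T=o['tcp_pos'];R=Ro.from_quat(o['orientation']).as_matrix()
q=proj(f,[T+R@np.array([0,-52,v]) for v in (-60,-40,-20,-10,0,10,25)]);print(((q-[200,140])*5.4).round(0).tolist())
cv2.imwrite('pics/s3.png',cv2.resize(f['pixels'][140:250,200:340][...,::-1],None,fx=5.4,fy=5.4,interpolation=cv2.INTER_CUBIC))
E
```

```text
t 4.7167 board xy [[-172.9    1.3]] z 37.6 yaw err deg 0.04 F [-0.01 -0.07  0.5 ] grip 0.9967518144590243 q [-0.94  0.42  1.91 -0.    0.81 -1.96]
[[238.0, 372.0], [240.0, 403.0], [241.0, 433.0], [241.0, 448.0], [242.0, 463.0], [242.0, 478.0], [243.0, 500.0]]
```

View pics/s3.png

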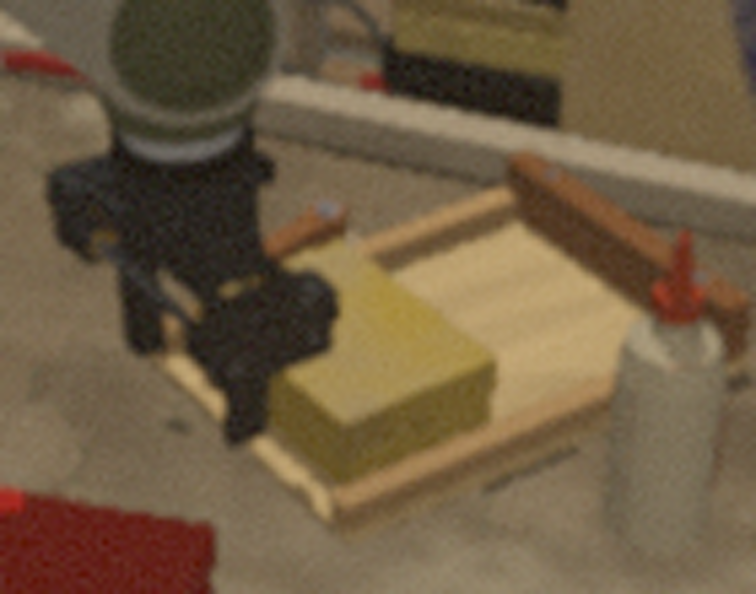

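Tips are at (243,442), about 14 mm above TCP height, so tip z = TCP z + 14. I use TCP z = 29, which puts the tips at 43 mm: above the rails, below the lid top, and with the body clear of the peg.

send_rows(translation=[[0,-0.002,0.0085],[-0.01,0,0],[-0.01,0,0],[-0.005,0,0],[-0.004,0,0],[-0.004,0,0],[-0.004,0,0],[-0.004,0,0],[-0.004,0,0],[-0.004,0,0],[-0.004,0,0],[-0.004,0,0],[0,0,0]], spin=[0,0,0,0,0,0,0,0,0,0,0,0,0])

```text
t: 5.85
tcp_pos: [402.3, -320.1, 29.2]
orientation: [0.271, 0.963, -0.0, 0.0]
ft_force: [-0.2, -0.4, 0.0]
grip_width: 1.0
grip_force: 0.0
```

```bash
python3 - <<'E'
from h import *
st()
f=snap('wrist');cv2.imwrite('pics/w4.png',cv2.resize(f['pixels'][150:330,80:440][...,::-1],None,fx=2.2,fy=2.2,interpolation=cv2.INTER_CUBIC))
E
```

```text
t 5.85 board xy [[-114.8   -0.8]] z 29.2 yaw err deg 0.05 F [ 0.08 -0.45  0.  ] grip 0.999692825346746 q [-0.9   0.54  1.74  0.    0.86 -1.92]
```

View pics/w4.png

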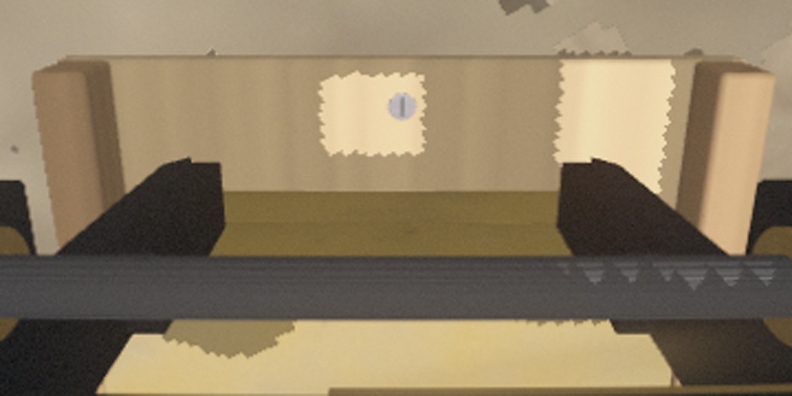

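The fingers, with tips at (195,165) and (585,165), are behind the box. Its foot edge at row 191 is parallel to the board edge at row 57. The box is squared and moving; the lid's side edges show near (103,390) and (672,385).

```bash
python3 - <<'E'
from h import *
f=load('wrist');p=lambda q:np.array(q,float)/2.2+[80,150]
print('foot',lb(ray(f,p([[230,191],[550,191]]),9)).round(1).tolist(),'lid edges',lb(ray(f,p([[103,390],[672,385]]),59)).round(1).tolist())
print('rails out/in top near',lb(ray(f,p([[33,75],[107,62],[700,65],[774,75]]),27)).round(1).tolist(), 'board edge',lb(ray(f,p([[110,57],[695,57]]),9)).round(1).tolist())
E
```

```text
foot [[-100.8, -52.2], [-100.9, 50.2]] lid edges [[-67.6, -74.8], [-69.3, 71.3]]
rails out/in top near [[-143.2, -99.2], [-146.8, -78.1], [-146.1, 83.6], [-143.3, 104.7]] board edge [[-144.5, -85.7], [-144.6, 91.2]]
```

send_rows(translation=[[-0.004,0,0],[-0.006,0,0],[-0.006,0,0],[-0.006,0,0],[-0.006,0,0],[-0.006,0,0],[-0.006,0,0],[-0.006,0,0],[-0.006,0,0],[-0.006,0,0],[-0.006,0,0],[-0.006,0,0],[-0.006,0,0],[-0.006,0,0],[-0.006,0,0],[-0.006,0,0],[-0.004,0,0],[-0.003,0,0],[0,0,0]], spin=[0,0,0,0,0,0,0,0,0,0,0,0,0,0,0,0,0,0,0])

```text
t: 7.48
tcp_pos: [488.3, -372.6, 29.0]
orientation: [0.271, 0.963, -0.0, 0.0]
ft_force: [-0.2, -0.2, 0.5]
grip_width: 0.995
grip_force: 0.0
```

```bash
python3 - <<'E'
from h import *
st()
E
```

```text
t 7.4833 board xy [[-14.1  -0.7]] z 29.0 yaw err deg 0.04 F [-0.1  -0.28  0.46] grip 0.9946963173723687 q [-0.84  0.71  1.42  0.    1.01 -1.86]
```

send_rows(translation=[[-0.003,0,0],[-0.003,0,0],[-0.003,0,0],[-0.002,0,0],[-0.001,0,0],[-0.001,0,0]], spin=[0,0,0,0,0,0])

```text
t: 7.98
tcp_pos: [499.0, -379.2, 29.1]
orientation: [0.271, 0.962, 0.0, -0.0]
ft_force: [-0.1, 0.6, 0.3]
grip_width: 0.995
grip_force: 0.4
```

send_rows(translation=[[-0.001,0,0],[-0.001,0,0],[0,0,0]], spin=[0,0,0])

```text
t: 8.23
tcp_pos: [500.8, -380.3, 29.1]
orientation: [0.271, 0.962, -0.0, 0.0]
ft_force: [-0.4, -0.2, 0.7]
grip_width: 0.998
grip_force: 0.0
```

```bash
python3 - <<'E'
from h import *
st()
E
```

```text
t 8.2333 board xy [[ 0.5 -0.7]] z 29.1 yaw err deg 0.04 F [-0.22 -0.4   0.75] grip 0.9983830219209455 q [-0.84  0.74  1.37  0.    1.04 -1.86]
```

No stop contact yet; on in 1 mm steps.

send_rows(translation=[[-0.001,0,0],[-0.001,0,0],[0,0,0]], spin=[0,0,0])

```text
t: 8.48
tcp_pos: [502.4, -381.3, 29.2]
orientation: [0.271, 0.962, -0.0, 0.0]
ft_force: [-0.1, 0.3, -0.1]
grip_width: 0.999
grip_force: 0.0
```

send_rows(translation=[[-0.001,0,0],[-0.001,0,0],[0,0,0]], spin=[0,0,0])

```text
t: 8.73
tcp_pos: [504.2, -382.4, 29.2]
orientation: [0.271, 0.962, -0.0, 0.0]
ft_force: [-0.5, -0.2, 0.1]
grip_width: 0.995
grip_force: 0.0
```

```bash
python3 - <<'E'
from h import *
st()
f=snap('wrist');cv2.imwrite('pics/w5.png',cv2.resize(f['pixels'][150:330,80:440][...,::-1],None,fx=2.2,fy=2.2,interpolation=cv2.INTER_CUBIC))
# foot edge row at columns mid
g=f['pixels'].astype(int)
for c in (200,258,310): print(c,[(r,g[r,c].tolist()) for r in range(228,262,3)])
E
```

```text
t 8.7333 board xy [[ 4.6 -0.7]] z 29.2 yaw err deg 0.04 F [-0.31 -0.39  0.1 ] grip 0.9951793164726295 q [-0.83  0.75  1.35  0.    1.04 -1.86]
200 [(228, [158, 136, 104]), (231, [160, 139, 105]), (234, [158, 136, 103]), (237, [111, 92, 54]), (240, [114, 95, 52]), (243, [118, 100, 57]), (246, [115, 95, 50]), (249, [118, 99, 55]), (252, [110, 93, 50]), (255, [112, 92, 53]), (258, [115, 97, 55]), (261, [117, 99, 56])]
258 [(228, [161, 140, 106]), (231, [160, 139, 104]), (234, [162, 138, 103]), (237, [117, 97, 60]), (240, [116, 98, 57]), (243, [114, 95, 54]), (246, [116, 95, 61]), (249, [115, 96, 55]), (252, [113, 94, 56]), (255, [109, 91, 54]), (258, [113, 95, 57]), (261, [115, 94, 56])]
310 [(228, [157, 135, 102]), (231, [158, 137, 103]), (234, [159, 137, 104]), (237, [113, 94, 53]), (240, [114, 96, 52]), (243, [118, 97, 53]), (246, [117, 98, 55]), (249, [119, 99, 56]), (252, [112, 95, 52]), (255, [112, 96, 54]), (258, [116, 100, 57]), (261, [117, 100, 58])]
```

send_rows(translation=[[-0.001,0,0],[-0.001,0,0],[0,0,0]], spin=[0,0,0])

```text
t: 9.03
tcp_pos: [504.8, -382.6, 29.1]
orientation: [0.271, 0.962, 0.001, -0.002]
ft_force: [-7.3, 4.3, 5.8]
grip_width: 0.998
grip_force: 4.4
```

```bash
python3 - <<'E'
from h import *
st()
f=snap('wrist');g=f['pixels'].astype(int).sum(2)
for c in (200,258,310):
    r=int(np.argmin(np.diff(g[225:250,c-2:c+3].mean(1))))+226;print(c,r,lb(ray(f,[[c,r-.5]],9)).round(1))
R=cv2.Rodrigues(f['rvec'])[0];print(lb(-R.T@f['tvec']))
E
```

```text
t 9.0333 board xy [[ 5.2 -0.5]] z 29.1 yaw err deg 0.03 F [-8.52 -0.16  5.79] grip 0.9982333108911645 q [-0.83  0.75  1.35 -0.    1.05 -1.85]
200 237 [[ 18.8 -40.9]]
258 237 [[18.8 -0.2]]
310 236 [[18.1 36.3]]
[[-60.35494455  -0.82679109]]
```

The stop is felt: 8.5 N at board x = 5.2. That shifts my board origin by about (+3.5,+2.7). I back off gently, rise, and turn 45° for the keeper.

send_rows(translation=[[0.002,0,0],[0.003,0,0],[0.005,0,0],[0.01,0,0],[0.01,0,0],[0,0,-0.03],[0,0,-0.035],[0,0,-0.035],[0,0,0],[0,0,0],[0,0,0],[0,0,0],[0,0,0],[0,0,0],[0,0,0],[0,0,0]], spin=[0,0,0,0,0,0,0,0,-6.5,-6.5,-6.5,-6.5,-6.5,-6.5,-6,0])

```text
t: 10.42
tcp_pos: [480.0, -367.5, 129.1]
orientation: [-0.12, 0.993, -0.0, 0.0]
ft_force: [0.3, 0.3, 0.6]
grip_width: 0.999
grip_force: 0.0
```

```bash
python3 - <<'E'
from h import *
c,s=np.cos(b[2]),np.sin(b[2])
b[:2]+=[c*3.5-s*2.7,s*3.5+c*2.7];np.save('b.npy',b)
st();o=get_obs();R=Ro.from_quat(o['orientation']).as_matrix()
T=lb(o['tcp_pos'])[0];RB=(Ro.from_euler('z',-b[2]).as_matrix()@R)[:2,:2];print(RB)
peg=lambda th:np.array([-4-68*np.cos(th),120-68*np.sin(th)])
off=lambda g:RB@np.array([0,-(37-g)])
P=[peg(.22)+off(12)]+[peg(t)+off(0) for t in np.linspace(.25,1.57,14)]
prev=T
for p in P: print((RB.T@(p-prev)/1000).round(4).tolist()); prev=p
import pickle
f=snap('top');
E
```

```text
t 10.4167 board xy [[-27.3  -3.4]] z 129.1 yaw err deg 45.25 F [0.08 0.42 0.64] grip 0.998767987015618 q [-0.85  0.57  1.37  0.    1.2  -2.66]
[[-0.70397765 -0.71022209]
 [-0.71022212  0.70397765]]
[-0.0468, 0.082]
[0.0011, -0.0137]
[0.0032, -0.0061]
[0.0026, -0.0064]
[0.0019, -0.0066]
[0.0013, -0.0068]
[0.0006, -0.0069]
[-0.0001, -0.0069]
[-0.0008, -0.0069]
[-0.0015, -0.0067]
[-0.0022, -0.0065]
[-0.0028, -0.0063]
[-0.0035, -0.006]
[-0.0041, -0.0056]
[-0.0046, -0.0051]
```

send_rows(translation=[[-0.0156,0.0273,0],[-0.0156,0.0273,0],[-0.0156,0.0274,0],[0,0,0.025],[0,0,0.025],[0,0,0.014],[0,0,0.01],[0,0,0]], spin=[0,0,0,0,0,0,0,0])

```text
t: 11.13
tcp_pos: [505.7, -276.4, 53.4]
orientation: [-0.117, 0.993, 0.001, -0.001]
ft_force: [0.3, 0.0, -0.1]
grip_width: 1.003
grip_force: 0.0
```

```bash
python3 - <<'E'
from h import *
st()
f=snap('scene')
P=[-70.4,105.2];c,s=np.cos(b[2]),np.sin(b[2])
w=[b[0]+c*P[0]-s*P[1],b[1]+s*P[0]+c*P[1]]
print(((proj(f,[w+[81],w+[45]])-[190,110])*5.4).round(0).tolist())
cv2.imwrite('pics/s6.png',cv2.resize(f['pixels'][110:220,190:338][...,::-1],None,fx=5.4,fy=5.4,interpolation=cv2.INTER_CUBIC))
E
```

```text
t 11.1333 board xy [[-53.1  87.8]] z 53.4 yaw err deg 44.9 F [ 0.27  0.18 -0.12] grip 1.0028514785199807 q [-0.7   0.61  1.53  0.    1.01 -2.51]
[[301.0, 366.0], [302.0, 417.0]]
```

send_rows(translation=[[0.001,-0.007,-0.0015],[0.001,-0.007,0],[0.0032,-0.0061,0],[0.0026,-0.0064,0],[0.0019,-0.0066,0],[0.0013,-0.0068,0],[0.0006,-0.0069,0],[0,-0.0069,0],[0,0,0]], spin=[0,0,0,0,0,0,0,0,0])

```text
t: 11.93
tcp_pos: [508.0, -333.4, 56.6]
orientation: [-0.117, 0.993, -0.0, 0.0]
ft_force: [-0.0, 0.0, 0.5]
grip_width: 1.0
grip_force: 0.0
```

```bash
python3 - <<'E'
from h import *
st()
f=snap('wrist')
cv2.imwrite('pics/w7.png',cv2.resize(f['pixels'][...,::-1],(800,600)))
c,s=np.cos(b[2]),np.sin(b[2])
for th in (.3,.6,.93,1.1):
    P=[-4-68*np.cos(th),120-68*np.sin(th)]
    w=[b[0]+c*P[0]-s*P[1],b[1]+s*P[0]+c*P[1]]
    q=proj(f,[w+[81],w+[45]])/.64;x,y=(q[0]*.64).astype(int)
    print(th,q.round(0).tolist(), f['pixels'][y,x] if 0<=x<512 and 0<=y<384 else None)
E
```

```text
t 11.9333 board xy [[-21.3  40.4]] z 56.6 yaw err deg 44.99 F [-0.04 -0.01  0.54] grip 1.0002736185324381 q [-0.77  0.66  1.43 -0.    1.05 -2.58]
0.3 [[620.0, 408.0], [579.0, 366.0]] [43 40 39]
0.6 [[568.0, 391.0], [536.0, 352.0]] [42 38 32]
0.93 [[503.0, 390.0], [484.0, 351.0]] [144 117  88]
1.1 [[470.0, 397.0], [457.0, 357.0]] [122  96  70]
```

send_rows(translation=[[-0.0008,-0.0069,0.002],[-0.0015,-0.0067,0],[-0.0022,-0.0065,0],[-0.0028,-0.0063,0],[-0.0035,-0.006,0],[-0.0041,-0.0056,0],[0,0,0]], spin=[0,0,0,0,0,0,0])

```text
t: 12.57
tcp_pos: [532.0, -366.3, 54.5]
orientation: [-0.118, 0.993, -0.0, 0.0]
ft_force: [0.2, -0.1, -0.3]
grip_width: 0.998
grip_force: 0.0
```

send_rows(translation=[[-0.0023,-0.0026,0],[-0.0023,-0.0026,0],[0,0,0]], spin=[0,0,0])

```text
t: 12.82
tcp_pos: [535.8, -367.5, 54.0]
orientation: [-0.118, 0.993, 0.003, -0.002]
ft_force: [-7.6, 8.6, 4.7]
grip_width: 0.997
grip_force: 4.9
```

```bash
python3 - <<'E'
from h import *
st()
E
```

```text
t 12.8167 board xy [[20.2 25.8]] z 54.0 yaw err deg 45.1 F [-11.04   3.37   4.73] grip 0.9973941579901623 q [-0.78  0.75  1.27  0.    1.13 -2.59]
```

The keeper's stop is felt at the expected place. I back off, rise, and look.

send_rows(translation=[[0,0.003,0],[0,0.006,0],[0,0.008,0],[0,0.008,0],[0,0,-0.03],[0,0,-0.035],[0,0,-0.035],[0.01,0.035,-0.01],[0.01,0.035,-0.01],[0.01,0.035,0],[0.01,0.035,0],[0.01,0.035,0],[0.01,0.035,0],[0.01,0.035,0],[0,0,0]], spin=[0,0,0,0,0,0,0,0,0,0,0,0,0,0,0])

```text
t: 14.07
tcp_pos: [402.7, -118.4, 174.5]
orientation: [-0.119, 0.993, 0.001, -0.0]
ft_force: [0.1, -1.2, 1.2]
grip_width: 0.997
grip_force: 0.0
```

```bash
python3 - <<'E'
from h import *
st()
f=snap('top');cv2.imwrite('pics/t9.png',cv2.resize(f['pixels'][100:230,170:350][...,::-1],None,fx=4.4,fy=4.4,interpolation=cv2.INTER_CUBIC))
E
```

```text
t 14.0667 board xy [[-223.5  168.6]] z 174.5 yaw err deg 45.21 F [ 0.68 -0.99  1.2 ] grip 0.9971399926214647 q [-0.57  0.13  1.87  0.    1.14 -2.38]
```

View pics/t9.png

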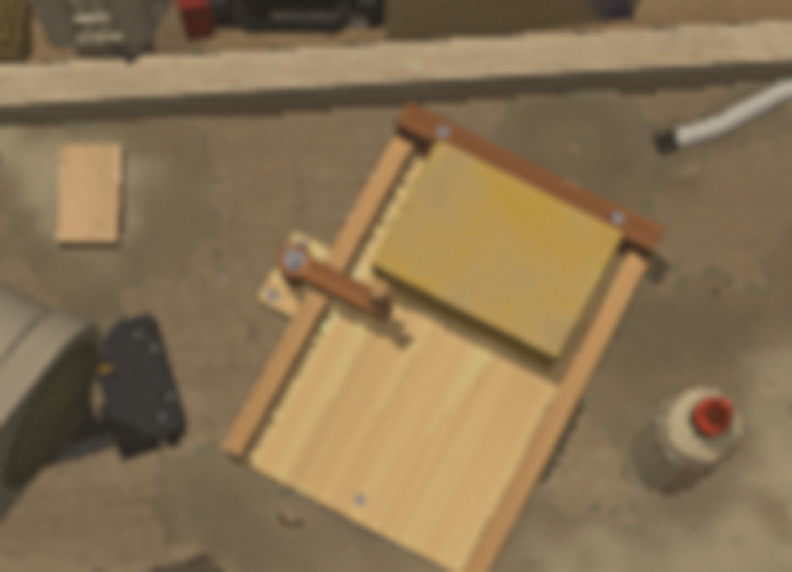

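The box rests square against the end stop: its lid runs from (440,143) to (620,237) along the stop, and there is a gap to both rails. The keeper stands square across the lane behind it, from its pivot at (294,260) to the peg at (380,303). The bystanders in this crop, offcut and bottle, stand undisturbed and the arm is clear.

```bash
python3 -c "
from workcell import *
print(hand_in())"
```

```text
the job is handed in; nothing more can be done
None
```

The job is handed in, with no verdict returned: in the last picture the box sits square against the end stop with the keeper across the lane behind it, no rail contact was seen, and the arm is clear.

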